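# Open the stationery chest and put the stamp away

### The job

Lift the lid of the wooden stationery chest and lay it right back until it rests on its stop, then stand the rubber stamp upright in the middle of the red mat in the one empty bay, squarely, with the longer side of its foot running front to back in the chest. Set the stamp down rather than dropping it, leave the lid open, and leave everything else as it lies.

Things in the scene. Friction and masses are not known exactly. Their poses are not given: they have to be found in the camera images.
- chest: Open-topped light plywood chest, fixed to the counter, 130 (x) x 236 (y) x 70 mm high, walls and floor 6 mm thick; origin at the centre of its underside, x pointing from its front wall to its hinged back wall, y to its left, z up. Two 40 mm high dividers running front to back make three bays side by side along y, each 118 (x) x 72 (y) mm, centred at y = -76, 0 and +76 mm. Behind it two steel brackets with rubber buffers, 99 mm high, are the stop for the lid
- lid (a joint): hinge of the chest's brown wooden lid (138 x 240 x 10 mm, 0.25 kg, swings easily): 0 = closed, positive = lifted; 1.92 = resting on its stop, leaning back past upright. It falls shut if let go below about 1.5, and stays back on the stop by its own weight beyond that
- lid_tab (a point): grip point in the dark wooden pull tab in the middle of the lid's front edge: a bar 18 mm wide (along y) and 14 mm thick, which sticks out 45 mm from the lid's edge; the point lies in mid-thickness, 30 mm out from the edge and 166 mm from the hinge axis (level with it to 5 mm when closed). Its frame turns with the lid: x along the tab towards the hinge, y along the hinge, z out of the lid's top face. With the lid closed it is 76 mm above the counter
- lid_axis (a point): middle of the lid's hinge line, fixed to the chest, 65 mm behind the chest's centre and 71 mm above the counter; the hinge line runs along its y, the lid opens by turning about +y
- mat: red mat, 90 (x) x 64 (y) x 4 mm, fixed on the chest floor in the middle of the one empty bay, which differs from start to start; hidden while the lid is shut. Origin at the centre of its underside, 6 mm above the counter, axes as the chest's
- stamp_center (a point): wooden rubber stamp, 67 mm tall, 0.05 kg, standing upright; the point lies on its axis, half-way up (33.5 mm above its underside). Foot 32 (x) x 48 (y) x 15 mm high, then a neck 20 mm thick, then a turned knob about 28 mm across from 30 to 67 mm height, widest about 50 to 55 mm up, to be gripped; y runs along the longer side of the foot, z up
- ink_pad: closed blue ink pad tin, 57 x 87 x 17 mm, loose in one bay of the chest, to be left there; origin at the centre of its underside
- tape_roll: yellow roll of tape lying flat, 52 mm across, 18 mm high, loose in another bay, to be left there; origin at the centre of its underside
- card_reader: black card reader lying on the counter, 115 x 66 x 22 mm, loose bystander; origin at the centre of its underside
- scissors: scissors with orange bows lying on the counter, 56 x 145 x 8 mm, loose bystander; origin at the centre of its underside
- marker: white marker with teal cap lying on the counter, 15 x 136 x 15 mm, loose bystander; origin at the centre of its underside
Not all that is in view belongs to the job. Leave any blue look-alike of the part that bears stamp_center alone.

How it is judged:
On the way:
1. the lid is laid back on its stop, before the stamp goes in (value of joint lid above 1.8 rad and horizontal distance between stamp_center and mat above 0.05 m), for 0.3 s.
At the end, for the whole second after the job is handed in: The lid rests back on its stop (joint beyond 1.8); the stamp stands upright (within 0.12 rad) and still on the red mat, its axis within 16 mm of the mat's centre, the longer side of its foot within 0.26 rad of the chest's front-to-back direction (value of joint lid above 1.8 rad and horizontal distance between stamp_center and mat below 0.016 m and z of stamp_center in the frame of mat between 0.033 and 0.042 m and angle between stamp_center's own z axis and vertical below 0.12 rad and angle between the y axis of stamp_center and the x axis of chest, either way round below 0.26 rad and linear speed of rubber_stamp below 0.03 m/s); the robot touches nothing.
It fails at once if the stamp is tipped over (angle between stamp_center's own z axis and vertical above 0.8 rad).
It fails at once if the stamp is dropped: it falls faster than 0.5 m/s out of the fingers (linear speed of rubber_stamp above 0.5 m/s and contact force between the fingers and rubber_stamp below 0.02 N).
It fails at once if the ink pad or the tape roll is shifted by more than 25 mm (distance of any of ink_pad, tape_roll from where it was at the start of the episode above 0.025 m).
It fails at once if the card reader, scissors or marker is shifted by more than 30 mm (distance of any of card_reader, scissors, marker from where it was at the start of the episode above 0.03 m).
It also fails if it takes over 59 s, if anything falls off the work surface, if the arm or the gripper's body presses on something with over 40 N, if the wrist force passes 120 N, or if a joint passes its speed limit or range.

### The arm

A 6-joint arm with a two-finger parallel gripper is mounted at the origin on a cart in front of the work surface, level with it; the furniture and walls round the work are solid. World frame = base frame: x ahead of the robot, y to its left, z up, the work surface at z = 0. Lengths are in m, angles in rad, forces in N, time in s.
With the tool pointing down it reaches from about 0.4 to 0.825 m from the base axis. Payload 7 kg.
Tool frame: the origin (TCP) lies between the finger pads; the fingertips stand 22 mm ahead of it and the grasp point (between the pads) lies 3 mm ahead of it (arm.tip_reach is the distance from the TCP to the fingertips, in m); z points along the fingers, y is the line along which they close (so a half turn about z gives the same grasp; the last joint's range is limited). The gripper opens to 88 mm and grips with 3 to 60 N. Pads are 19 mm wide; open, the fingers measure 130 mm over their backs; the gripper's body (78 mm by 193 mm) begins 47 mm behind the grasp point.
Start: joints at [-1.057, 0.359, 0.012, 0, -1.224, -0.288], TCP at [0.151, -0.658, 0.249] pointing down, gripper open.
Joint ranges: [-3.07, 3.07], [-1.43, 2.12], [-1.02, 1.25], [-3.03, 1.67], [-3.05, -0], [-3.03, 3.03]. Speed limits (rad/s): [2.39, 2.39, 3.01, 3.14, 3.14, 3.14].

### API

Orientations are given as [roll, pitch, yaw] about the fixed x, y, z axes, in that order (R = Rz(yaw) Ry(pitch) Rx(roll)).
In Python, from station import arm, viewer gives the robot as it stands. The module is installed in compiled form; this text tells all that it offers.
- The arm moves only by the tool apply_moves, never from a script. Its argument "commands" is a list that holds one entry, the list of rows, each a list of 5 numbers: the closure, from -1 (fully open) to 1 (shut), then the shift along the world's x, y, z as a fraction of full scale, then the turn about the world's z as a fraction of full scale. In form: [[[fingers, tx, ty, tz, yaw], ...]]. A call has 1 to 12 rows; each row shifts and turns the commanded pose from where the row before left it; what a row does not reach is not made up. Full scale, the value 1, is 20 cm for a shift and pi rad for a turn. A row lasts 1/10 s, in which the tool goes at most 50 mm and 8.59 degrees, less where a joint would pass 70% of its speed; a pose out of reach is approached as far as the arm can. A call with a number of a shift or a turn outside -1 to 1 is refused whole. A call with a gripper value outside its range is refused whole. The fingers move at their own pace and stop on an object; "force" is the grip in N (left out, the last holds). Time passes only in rows, so rows that do not move let the fingers close. It gives the time, the measured TCP pose, the force, the opening and the grip force at its end, in the units of the state.
- arm.get_state(): the state, without advancing time (a new reading comes with each control period).
- viewer.grab_frame(name): name is "scene" or "top" or "wrist"; returns a dict with "image" (384x512x3 uint8, blue, green, red), "mtx" (3x3 intrinsics, pixels), "k1" (the pictures are not rectified: a ray, as slopes to the right and down, at radius r is drawn at 1 + k1 r^2 times it, then the intrinsics apply), "rvec" (rotation vector, rad) and "tvec" (3), from world to camera coordinates, as OpenCV has them. Camera axes: x right, y down, z forward; pixel columns grow to the right and rows downward; lengths in m; the calibration is good to about 2 mm. A picture is of the moment at which its call begins. There is no depth.
- arm.job_done(): hands the job in; it is judged then, once.
The state is a dict: "t": time; "q": joint angles; "qd": joint speeds; "joint_efforts": joint torques, N m; "eef_pos": TCP position; "ee_rot": TCP orientation; "force": force on the tool from outside, world axes, zero at the start; "moment": the same for the moment, N m; "width": finger opening in m; "gripper_force": force on a finger pad.
Only numpy, scipy, OpenCV 4.12 (cv2) and the standard library are available. Lean on these libraries where they do the work, as an engineer would, in place of code of your own. Each camera call takes 0.05 s, during which the arm holds its last target. There are 200 camera calls.

## Working session

There is one attempt and no reset: what is moved stays moved. The work goes in short steps, Python scripts to look and compute and a tool call to move; the robot and the scene stay as the last step left them, time stands still between calls to the robot, and variables do not carry over. Pictures are saved under pics/ and viewed, at most 10 in all, crops included, and the job is handed in when it is done.

Besides the shell and the picture viewer there is one more tool, called as name(argument=value, ...) on one line, values as JSON. apply_moves: Moves the arm, as the interface text tells. Shift numbers are shares of 20 cm and turn numbers shares of pi rad, none past 1 either way. Its arguments: {"type":"object","properties":{"commands":{"type":"array","items":{"type":"array","items":{"type":"array","items":{"type":"number"}}}},"force":{"type":"number"}},"required":["commands"]}

```bash
mkdir -p pics && cat > h.py <<'E'
import numpy as np, cv2
from station import arm, viewer
def grab(n):
    f=viewer.grab_frame(n); f["R"]=cv2.Rodrigues(np.array(f["rvec"],float))[0]; f["t"]=np.array(f["tvec"],float).ravel(); f["mtx"]=np.array(f["mtx"]); return f
def ray(f,uv):
    uv=np.array(uv,float).reshape(-1,1,2)
    d=cv2.undistortPoints(uv,f["mtx"],np.array([f["k1"],0,0,0,0.])).reshape(-1,2)
    D=np.c_[d,np.ones(len(d))]@f["R"]; return -f["R"].T@f["t"],D
def plane(f,uv,z):
    c,D=ray(f,uv); return c+D*((z-c[2])/D[:,2])[:,None]
def proj(f,P):
    return cv2.projectPoints(np.array(P,float).reshape(-1,3),f["R"],f["t"],f["mtx"],np.array([f["k1"],0,0,0,0.]))[0].reshape(-1,2)
E
python3 - <<'E'
from h import *
fs=[grab(n) for n in("scene","top","wrist")]
for n,f in zip("stw",fs): cv2.imwrite(f"pics/{n}0.png",f["image"]); print((-f["R"].T@f["t"]).round(3),f["k1"],f["mtx"][0,0])
cv2.imwrite("pics/st0.png",np.vstack([cv2.resize(fs[1]["image"],(800,600))]))
print(arm.get_state())
E
```

```text
[0.145 0.558 0.812] -0.0822080429360363 384.7546400985602
[0.397 0.037 1.059] -0.05830754214584804 389.6342039041527
[ 0.074 -0.676  0.383] -0.04637057775814139 307.12873492764
{'t': 0.15, 'q': array([-1.05690200e+00,  3.59216959e-01,  1.12911317e-02, -2.23133129e-04,
       -1.22408231e+00, -2.88064240e-01]), 'qd': array([-0.00196716, -0.0017973 ,  0.00264535,  0.00146564,  0.00048691,
       -0.00054163]), 'joint_efforts': array([ 2.00817500e-03, -5.83277929e+01,  2.93294978e+01,  7.00133666e+00,
        8.79660045e-03, -1.01499943e-04]), 'eef_pos': array([ 0.15101859, -0.65755907,  0.24785655]), 'ee_rot': array([ 3.14037118e+00, -1.43152776e-04, -2.91583842e+00]), 'force': array([-0.62804411,  0.49995996, -0.07117832]), 'moment': array([-0.02385947,  0.00331149,  0.00503775]), 'gripper_force': 0.0, 'width': 0.08734492113318525}
```

View pics/st0.png

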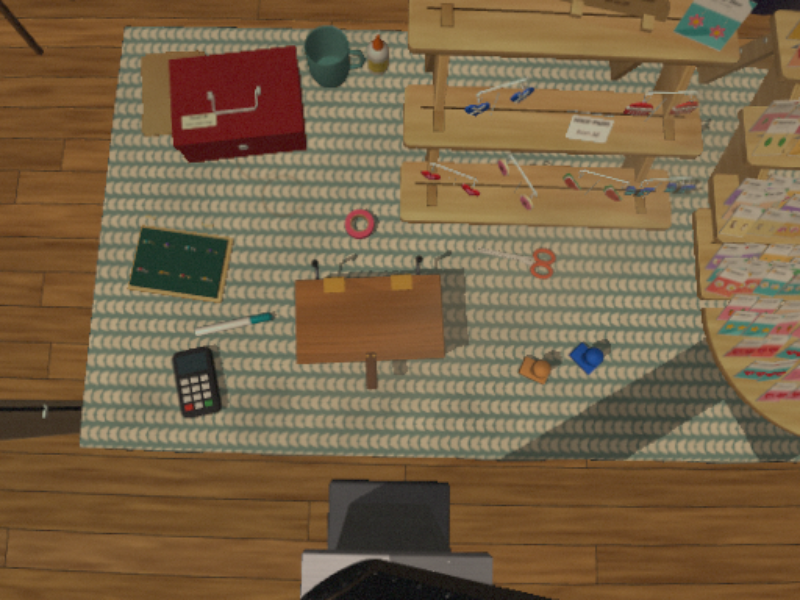

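View pics/s0.png

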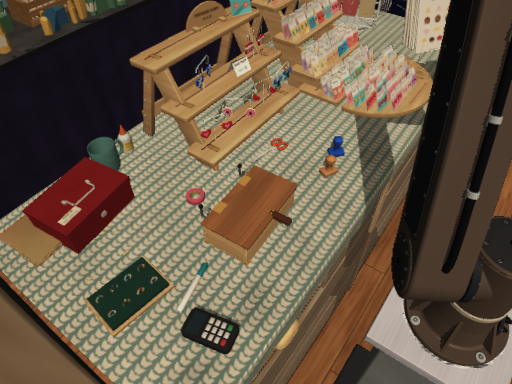

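The top view (800x600) shows the lid with corners at about (295,278), (441,275), (444,358) and (297,363). The tab is at (371,370), the orange stamp at (535,369), the blue look-alike at (588,357) and the scissors at (543,262). The scene view agrees: chest around (250,210), stamp at (329,165).

```bash
python3 - <<'E'
from h import *
T=grab("top");S=grab("scene")
def hsv(f): return cv2.cvtColor(f["image"],cv2.COLOR_BGR2HSV)
h=hsv(T); 
for p in [(235,205),(237,237),(344,238),(346,236),(337,236),(342,241),(263,222),(217,182)]: print(p,h[p[1],p[0]])
# lid corners by hand, refined from brown mask
m=cv2.inRange(h,(5,90,60),(16,200,190)); r=np.zeros_like(m); r[165:255,175:300]=m[165:255,175:300]
o=cv2.morphologyEx(r,cv2.MORPH_OPEN,np.ones((9,9)))
c=max(cv2.findContours(o,0,2)[0],key=cv2.contourArea); b=cv2.boxPoints(cv2.minAreaRect(c)); print("lidbox px",b.round(1))
P=plane(T,b,0.08);print(P.round(4)); print("sides",np.linalg.norm(P-np.roll(P,1,0),axis=1).round(4),"centre",P.mean(0))
for e in np.roll(P,-1,0)-P: print("edge ang",np.degrees(np.arctan2(e[1],e[0])).round(2))
# stamp
for n,f,(x0,x1,y0,y1) in(("top",T,(325,360,222,252)),("scene",S,(312,345,148,182))):
    H=hsv(f);m=cv2.inRange(H,(5,130,80),(20,255,255));r=np.zeros_like(m);r[y0:y1,x0:x1]=m[y0:y1,x0:x1]
    c=max(cv2.findContours(r,0,1)[0],key=cv2.contourArea);print(n,cv2.boundingRect(c),cv2.contourArea(c))
    print(plane(f,[cv2.moments(c)["m10"]/cv2.moments(c)["m00"],cv2.moments(c)["m01"]/cv2.moments(c)["m00"]],0.035))
a=cv2.resize(T["image"][220:255,320:400],(800,350),interpolation=cv2.INTER_CUBIC)
b=cv2.resize(S["image"][145:185,300:400],(600,240),interpolation=cv2.INTER_CUBIC)
cv2.imwrite("pics/stamp.png",np.vstack([a,np.pad(b,((0,0),(0,200),(0,0)))]))
E
```

```text
(235, 205) [ 14 168 117]
(237, 237) [ 12 121  95]
(344, 238) [ 14 171 171]
(346, 236) [ 15 169 171]
(337, 236) [ 13 167 160]
(342, 241) [ 15 169 160]
(263, 222) [ 14 147 132]
(217, 182) [ 18 185 163]
lidbox px [[187.4 179. ]
 [281.8 174.8]
 [284.2 228.4]
 [189.8 232.6]]
[[ 0.5951  0.1813  0.08  ]
 [ 0.6123 -0.0607  0.08  ]
 [ 0.4746 -0.0678  0.08  ]
 [ 0.4583  0.1688  0.08  ]]
sides [0.1373 0.2426 0.1379 0.2372] centre [0.53508624 0.05538845 0.08      ]
edge ang -85.93
edge ang -177.02
edge ang 93.94
edge ang 5.22
top (332, 228, 21, 18) 200.5
[[ 0.46077262 -0.22663995  0.035     ]]
scene (319, 155, 19, 22) 200.5
[[ 0.45332482 -0.2187373   0.035     ]]
```

View pics/stamp.png

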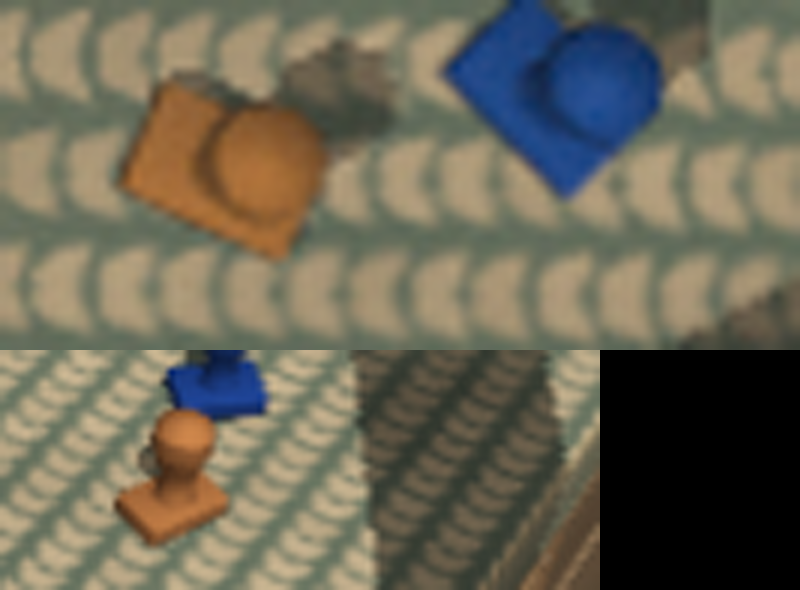

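The enlarged crops show the orange stamp upright. In the top view its foot corners are at about (336.5,228.2), (332.2,238.2) and (347.5,246.2), with the knob at (346.8,236). The blue one is separate, to the right.

```bash
python3 - <<'E'
from h import *
T=grab("top")
P=plane(T,[(336.5,228.2),(332.2,238.2),(347.5,246.2)],0.015);print(P.round(4),np.linalg.norm(np.diff(P,axis=0),axis=1))
print("foot c",(P[0]+P[2])/2,"long side ang",np.degrees(np.arctan2(*(P[2]-P[1])[1::-1])),"short",np.degrees(np.arctan2(*(P[0]-P[1])[1::-1])))
print("knob",plane(T,[(346.8,236)],0.054))
h=cv2.cvtColor(T["image"],cv2.COLOR_BGR2HSV);m=((h[...,2]<88)&(h[...,1]>90)&(h[...,0]<20)).astype(np.uint8);r=0*m;r[226:252,228:250]=m[226:252,228:250]
c=max(cv2.findContours(r,0,1)[0],key=cv2.contourArea);b=cv2.boxPoints(cv2.minAreaRect(c));B=plane(T,b,0.083);print("tab",b.round(1),B.round(4),B.mean(0))
print("tab pred px",proj(T,[.438,.0487,.083]),proj(T,[.423,.0477,.083]))
E
```

```text
[[ 0.4835 -0.2163  0.015 ]
 [ 0.4564 -0.2043  0.015 ]
 [ 0.4359 -0.2454  0.015 ]] [0.0296302  0.04598115]
foot c [ 0.45972247 -0.2308547   0.015     ] long side ang -116.50574748244367 short -23.829506898633444
knob [[ 0.46069231 -0.23346443  0.054     ]]
tab [[238.9 230. ]
 [239.9 229.9]
 [241.  246.9]
 [240.  247. ]] [[0.4678 0.0458 0.083 ]
 [0.468  0.0433 0.083 ]
 [0.4258 0.0396 0.083 ]
 [0.4256 0.0421 0.083 ]] [0.44680237 0.04268322 0.083     ]
tab pred px [[237.45867486 241.93276592]] [[237.70027727 248.00736074]]
```

apply_moves(commands=[[[-1,0.15,0.25,0,-0.01],[-1,0.15,0.25,0,-0.01],[-1,0.1,0.25,0,-0.01],[-1,0.1,0.25,0,-0.01],[-1,0.1,0.25,0,-0.01],[-1,0.1,0.25,0,0],[-1,0.1,0.25,0,0],[-1,0.1,0.25,0,0],[-1,0.1,0.25,0,0],[-1,0.1,0.25,0,0],[-1,0.1,0.25,0,0],[-1,0.1,0.25,0,0]]])

```text
t: 1.5
eef_pos: [0.3885, -0.1058, 0.2491]
ee_rot: [3.141, 0.002, -3.073]
force: [1.7, -0.8, 0.9]
width: 0.0876
gripper_force: 0.0
```

apply_moves(commands=[[[-1,0.1,0.2,-0.1,0],[-1,0.1,0.2,-0.1,0],[-1,0.05,0.2,-0.05,0],[-1,0,0.175,0,0],[-1,0,0,0,0],[-1,0,0,0,0],[-1,0,0,0,0]]])

```text
t: 2.2
eef_pos: [0.4381, 0.0467, 0.1987]
ee_rot: [3.142, 0.0, -3.073]
force: [-0.8, -0.2, 0.6]
width: 0.0876
gripper_force: 0.0
```

```bash
python3 - <<'E'
from h import *
W=grab("wrist");s=arm.get_state();print(s["eef_pos"],s["ee_rot"],(-W["R"].T@W["t"]).round(3))
im=W["image"].copy()
for p in proj(W,[[.438,.0487,.083],[.423,.0477,.083]]): cv2.circle(im,tuple(int(v) for v in p),3,(0,255,0),1)
print(proj(W,[[.438,.0487,.083]]))
cv2.imwrite("pics/w1.png",im)
E
```

```text
[0.43810004 0.04642923 0.19870161] [ 3.14148114e+00  2.02931005e-04 -3.07369887e+00] [0.359 0.041 0.334]
[[262.72419972 196.58089345]]
```

View pics/w1.png

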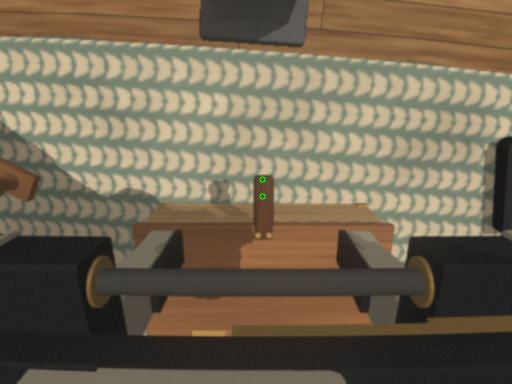

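The wrist view shows the tab from its tip at (263.5,176) down to the lid's front edge near row 222. The lid's front corners are at about (134,223) and (392,223).

```bash
python3 - <<'E'
from h import *
W=grab("wrist")
print(plane(W,[(254,177),(272,177),(254,222),(273,222)],.083).round(4)); print(plane(W,[(134,223),(392,223)],.08).round(4))
g=W["image"].astype(int).sum(2); print(g[195,245:283]); print(g[168:186,263]); print(g[190:245,180]);
E
```

```text
[[0.4213 0.0399 0.083 ]
 [0.4203 0.055  0.083 ]
 [0.462  0.0425 0.083 ]
 [0.4609 0.0591 0.083 ]]
[[ 0.4718 -0.0651  0.08  ]
 [ 0.456   0.1663  0.08  ]]
[534 522 472 428 415 423 449 455 365 242 190 193 191 206 210 215 218 218
 226 218 221 227 218 222 214 218 212 209 289 440 507 495 455 416 391 387
 407 450]
[520 535 540 541 541 530 444 285 198 208 213 226 220 227 226 215 220 221]
[561 564 562 565 553 533 498 443 400 378 364 372 364 359 358 349 330 312
 322 309 286 265 274 267 270 273 274 280 277 281 285 282 245 213 200 212
 216 221 211 191 158 120 121 118 104 114 111  97  92 101 105 105  98 105
 104]
```

apply_moves(commands=[[[-1,-0.01,0.01,-0.2,0],[-1,0,0,-0.2,0],[-1,0,0,-0.15,0],[-1,0,0,-0.05,0],[0.4,0,0,0,0],[0.6,0,0,0,0],[0.8,0,0,0,0],[1,0,0,0,0],[1,0,0,0,0],[1,0,0,0,0]]], force=12)

```text
t: 3.3
eef_pos: [0.4365, 0.0493, 0.0791]
ee_rot: [3.141, 0.001, -3.073]
force: [-0.6, 0.4, 0.7]
width: 0.0452
gripper_force: 0.0
```

apply_moves(commands=[[[1,0,0,0,0],[1,0,0,0,0],[1,0,0,0,0],[1,0,0,0,0],[1,0,0,0,0]]])

```text
t: 3.8
eef_pos: [0.4362, 0.0495, 0.0785]
ee_rot: [3.141, 0.0, -3.073]
force: [-1.5, 3.1, 1.0]
width: 0.0181
gripper_force: 12.0
```

```bash
python3 - <<'E'
import numpy as np
a=np.r_[np.linspace(0,1.9,25)]+.03; p=np.c_[-.166*np.cos(a)*np.cos(.068),-.166*np.cos(a)*np.sin(.068),.166*np.sin(a)]
q=np.round(p/.2,3); print([[1]+[round(float(v),3) for v in d]+[0] for d in np.diff(q,axis=0)])
E
```

```text
[[1, 0.005, 0.0, 0.065, 0], [1, 0.01, 0.001, 0.065, 0], [1, 0.014, 0.001, 0.064, 0], [1, 0.02, 0.001, 0.063, 0], [1, 0.025, 0.002, 0.061, 0], [1, 0.029, 0.002, 0.059, 0], [1, 0.034, 0.002, 0.056, 0], [1, 0.039, 0.003, 0.053, 0], [1, 0.042, 0.002, 0.05, 0], [1, 0.046, 0.004, 0.047, 0], [1, 0.05, 0.003, 0.043, 0], [1, 0.053, 0.004, 0.038, 0], [1, 0.056, 0.003, 0.035, 0], [1, 0.058, 0.004, 0.03, 0], [1, 0.06, 0.004, 0.025, 0], [1, 0.063, 0.005, 0.02, 0], [1, 0.064, 0.004, 0.015, 0], [1, 0.064, 0.004, 0.01, 0], [1, 0.066, 0.005, 0.005, 0], [1, 0.065, 0.004, 0.0, 0], [1, 0.066, 0.005, -0.005, 0], [1, 0.064, 0.004, -0.011, 0], [1, 0.064, 0.005, -0.015, 0], [1, 0.062, 0.004, -0.021, 0]]
```

Tab gripped (18.1 mm). First half of the arc.

apply_moves(commands=[[[1,0.005,0,0.065,0],[1,0.01,0.001,0.065,0],[1,0.014,0.001,0.064,0],[1,0.02,0.001,0.063,0],[1,0.025,0.002,0.061,0],[1,0.029,0.002,0.059,0],[1,0.034,0.002,0.056,0],[1,0.039,0.003,0.053,0],[1,0.042,0.002,0.05,0],[1,0.046,0.004,0.047,0],[1,0,0,0,0]]])

```text
t: 4.9
eef_pos: [0.49, 0.053, 0.1961]
ee_rot: [3.141, 0.001, -3.073]
force: [-4.6, 4.1, 3.4]
width: 0.018
gripper_force: 12.0
```

apply_moves(commands=[[[1,0.05,0.003,0.043,0],[1,0.053,0.004,0.038,0],[1,0.056,0.003,0.035,0],[1,0.058,0.004,0.03,0],[1,0.06,0.004,0.025,0],[1,0.063,0.005,0.02,0],[1,0.064,0.004,0.015,0],[1,0.064,0.004,0.01,0],[1,0,0,0,0]]])

```text
t: 5.8
eef_pos: [0.5838, 0.0594, 0.2382]
ee_rot: [3.141, 0.001, -3.073]
force: [0.2, 4.6, 2.0]
width: 0.018
gripper_force: 12.0
```

apply_moves(commands=[[[1,0.066,0.005,0.005,0],[1,0.065,0.004,0,0],[1,0.066,0.005,-0.005,0],[1,0.064,0.004,-0.011,0],[1,0.064,0.005,-0.015,0],[1,0.04,0.003,-0.014,0],[1,0,0,0,0]]])

```text
t: 6.5
eef_pos: [0.6576, 0.0643, 0.2299]
ee_rot: [-3.141, 0.001, -3.073]
force: [2.1, 3.6, 2.0]
width: 0.0176
gripper_force: 12.0
```

apply_moves(commands=[[[0.4,0,0,0,0],[0.2,0,0,0,0],[0,0,0,0,0],[0,0,0,0,0],[0,0,0,0,0],[0,0,0,0.1,0],[0,0,0,0.2,0],[0,-0.1,-0.1,0.2,0],[0,-0.2,-0.15,0,0],[0,-0.2,-0.15,0,0],[0,-0.2,-0.15,0,0],[-1,-0.2,-0.15,0,0]]])

```text
t: 7.7
eef_pos: [0.4737, -0.0769, 0.3305]
ee_rot: [-3.142, 0.001, -3.072]
force: [0.2, -0.7, 1.0]
width: 0.048
gripper_force: 0.0
```

apply_moves(commands=[[[-1,-0.1,-0.2,0,0],[-1,0,-0.2,0,0],[-1,0,-0.2,-0.1,0],[-1,0,-0.1,-0.1,0],[-1,0,0,0,0],[-1,0,0,0,0]]])

```text
t: 8.3
eef_pos: [0.4553, -0.2163, 0.2903]
ee_rot: [-3.141, -0.001, -3.074]
force: [0.2, 0.4, 1.1]
width: 0.0869
gripper_force: 0.0
```

```bash
python3 - <<'E'
from h import *
T=grab("top");cv2.imwrite("pics/t2.png",cv2.resize(T["image"][120:300,150:390],(800,600),interpolation=cv2.INTER_CUBIC))
W=grab("wrist");cv2.imwrite("pics/w2.png",W["image"]);print(arm.get_state()["eef_pos"])
print(proj(W,[[.46,-.232,.015],[.46,-.232,.067]]))
E
```

```text
[ 0.45605806 -0.21551903  0.29128743]
[[248.29719741 162.94564451]
 [246.6819703  171.54783656]]
```

View pics/t2.png

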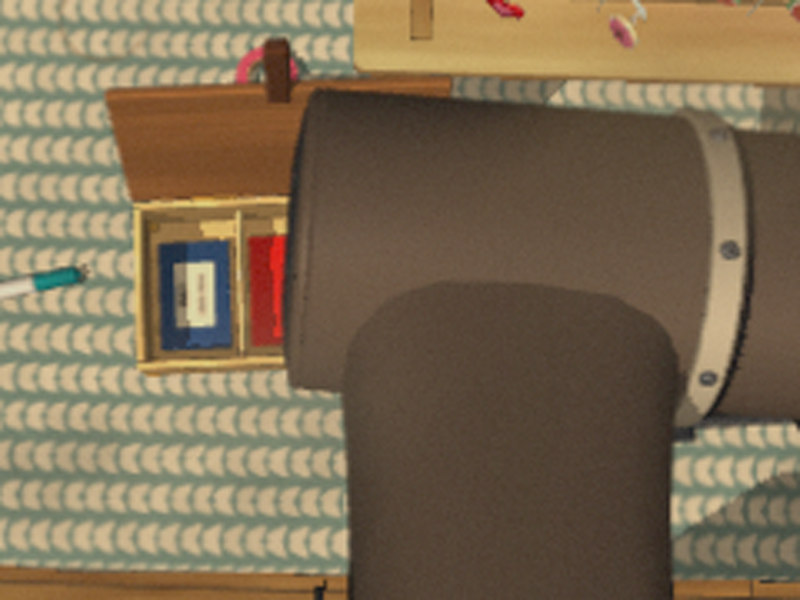

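View pics/w2.png

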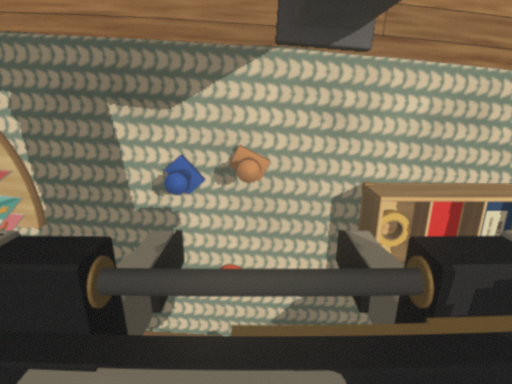

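In the top view the lid lies back, the ink pad is in the left bay and the red mat is in the middle bay (the tape is in the right bay). The wrist view has the orange stamp at (249,165), the blue one at (180,177), and the tape and red mat at the right edge.

```bash
python3 - <<'E'
from h import *
W=grab("wrist");h=cv2.cvtColor(W["image"],cv2.COLOR_BGR2HSV)
m=cv2.inRange(h,(4,110,70),(20,255,255));r=0*m;r[135:195,215:285]=m[135:195,215:285]
c=max(cv2.findContours(r,0,1)[0],key=cv2.contourArea);print(cv2.contourArea(c))
a=cv2.approxPolyDP(c,2,True).reshape(-1,2);print(a.tolist());print(plane(W,a,.015).round(4).tolist())
p=c.reshape(-1,2).astype(float);k=p[p[:,1]>172];(x,y),R=cv2.minEnclosingCircle(k.astype(np.float32));print("knob",x,y,R,plane(W,[(x,y)],.052))
T=grab("top");h=cv2.cvtColor(T["image"],cv2.COLOR_BGR2HSV)
cv2.imwrite("pics/w3.png",cv2.resize(W["image"][130:200,205:295],(720,560),interpolation=cv2.INTER_CUBIC))
E
```

```text
824.5
[[238, 146], [231, 165], [244, 180], [259, 179], [268, 160]]
[[0.4385, -0.2468, 0.015], [0.465, -0.2551, 0.015], [0.4849, -0.2362, 0.015], [0.482, -0.2156, 0.015], [0.4547, -0.2053, 0.015]]
knob 250.0 173.5 12.010512351989746 [[ 0.46624617 -0.22783365  0.052     ]]
```

View pics/w3.png

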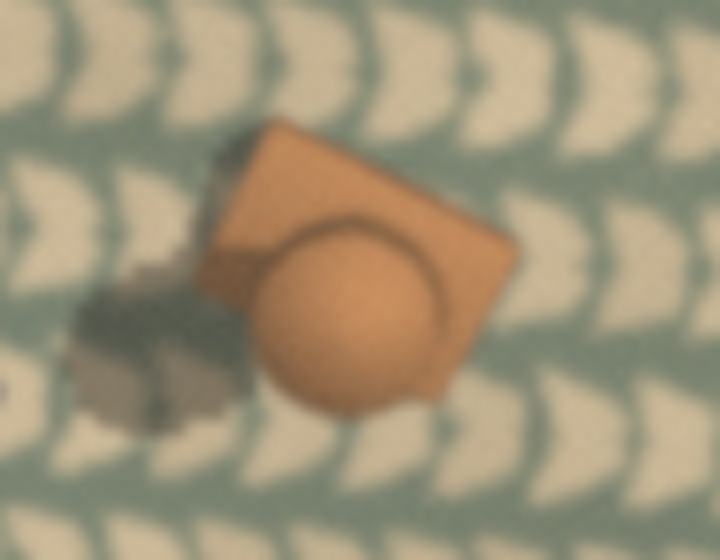

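The crop shows the foot corners, in picture pixels, at (239.4,145), (269.8,160.6), (259.4,180) and (229.4,164.4). The knob centre is at (248.5,169.8).

```bash
python3 - <<'E'
from h import *
W=grab("wrist")
P=plane(W,[(239.4,145),(269.8,160.6),(259.4,180),(229.4,164.4)],.015)
print(P.round(4),np.linalg.norm(np.roll(P,-1,0)-P,axis=1).round(4),P.mean(0))
e=np.roll(P,-1,0)-P;print(np.degrees(np.arctan2(e[:,1],e[:,0])))
print("knob",plane(W,[(248.5,169.8)],.054)); s=arm.get_state();print(s["eef_pos"],s["ee_rot"])
E
```

```text
[[ 0.4373 -0.2447  0.015 ]
 [ 0.4555 -0.2024  0.015 ]
 [ 0.4837 -0.2146  0.015 ]
 [ 0.4646 -0.2569  0.015 ]] [0.046  0.0307 0.0464 0.03  ] [ 0.46027539 -0.2296443   0.015     ]
[  66.63128879  -23.42820754 -114.21960856  155.87425074]
knob [[ 0.46143951 -0.22959057  0.054     ]]
[ 0.45611659 -0.21517608  0.29123025] [-3.14130257e+00  1.52571126e-03 -3.07154652e+00]
```

apply_moves(commands=[[[-1,0.022,-0.073,0,0.043],[-1,0,0,0,0.043],[-1,0,0,0,0.043],[-1,0,0,-0.1,0.043],[-1,0,0,-0.15,0.043],[-1,0,0,-0.15,0.043],[-1,0,0,-0.15,0.043],[-1,0,0,0,0.043],[-1,0,0,0,0],[-1,0,0,0,0]]])

```text
t: 9.55
eef_pos: [0.4608, -0.2302, 0.1812]
ee_rot: [-3.14, 0.0, -1.995]
force: [0.3, -0.1, 0.7]
width: 0.0876
gripper_force: 0.0
```

apply_moves(commands=[[[-1,0,0,-0.2,0],[-1,0,0,-0.2,0],[-1,0,0,-0.15,0],[-1,0,0,-0.07,0],[0,0,0,0,0],[0.2,0,0,0,0],[0.2,0,0,0,0],[0.3,0,0,0,0],[0.4,0,0,0,0],[1,0,0,0,0],[1,0,0,0,0],[1,0,0,0,0]]], force=10)

```text
t: 10.75
eef_pos: [0.4601, -0.2305, 0.0564]
ee_rot: [-3.141, 0.0, -1.992]
force: [0.4, -0.3, -1.0]
width: 0.0295
gripper_force: 0.1
```

```bash
python3 - <<'E'
from h import *
T=grab("top");h=cv2.cvtColor(T["image"],cv2.COLOR_BGR2HSV)
m=cv2.inRange(h,(0,170,90),(6,255,255))|cv2.inRange(h,(174,170,90),(180,255,255));r=0*m;r[180:235,195:275]=m[180:235,195:275]
c=max(cv2.findContours(r,0,1)[0],key=cv2.contourArea);b=cv2.boxPoints(cv2.minAreaRect(c));P=plane(T,b,.01)
print(cv2.contourArea(c),b.round(1).tolist(),P.round(4),np.linalg.norm(np.roll(P,-1,0)-P,axis=1),P.mean(0))
s=arm.get_state();print(s["eef_pos"],s["width"],s["gripper_force"])
E
```

```text
665.0 [[225.0, 190.0], [248.0, 190.0], [248.0, 223.0], [225.0, 223.0]] [[0.5812 0.0874 0.01  ]
 [0.5828 0.0245 0.01  ]
 [0.4925 0.0225 0.01  ]
 [0.491  0.0845 0.01  ]] [0.06286531 0.09037703 0.06200894 0.09032529] [0.53688241 0.05470717 0.01      ]
[ 0.46009739 -0.23048544  0.0564019 ] 0.02795601100265841 9.99973992248897
```

apply_moves(commands=[[[1,0,0,0.04,0],[1,0,0,0.1,0],[1,0,0,0.15,0],[1,0,0,0.15,-0.043],[1,0,0,0.15,-0.043],[1,0,0,0,-0.043],[1,0,0,0,-0.043],[1,0,0,0,-0.043],[1,0,0,0,-0.043],[1,0,0,0,-0.043],[1,0,0,0,-0.043],[1,0,0,0,0]]])

```text
t: 12.0
eef_pos: [0.4599, -0.2304, 0.1748]
ee_rot: [3.142, 0.0, -3.075]
force: [0.2, -0.2, -1.3]
width: 0.0281
gripper_force: 10.0
```

apply_moves(commands=[[[1,0.02,0.1,0,0],[1,0.05,0.15,0,0],[1,0.05,0.15,0,0],[1,0.05,0.15,0,0],[1,0.05,0.15,0,0],[1,0.05,0.15,0,0],[1,0.05,0.15,0,0],[1,0.03,0.15,0,0],[1,0.02,0.15,0,0],[1,0.014,0.1,0,0],[1,0,0.028,0,0],[1,0,0,0,0]]])

```text
t: 13.2
eef_pos: [0.5367, 0.0557, 0.1744]
ee_rot: [-3.142, -0.0, -3.069]
force: [0.3, -0.5, -0.8]
width: 0.028
gripper_force: 10.0
```

```bash
python3 - <<'E'
from h import *
s=arm.get_state();print(s["eef_pos"],s["ee_rot"],s["width"],s["gripper_force"])
W=grab("wrist");S=grab("scene");cv2.imwrite("pics/ws.png",np.vstack([W["image"][100:330],cv2.resize(S["image"][100:280,160:360],(512,370)[:2])[:, :]]))
E
```

```text
[0.53668667 0.05567363 0.17440717] [-3.14150432e+00 -2.84941124e-04 -3.06893115e+00] 0.028035683877752914 9.999966789946484
```

View pics/ws.png

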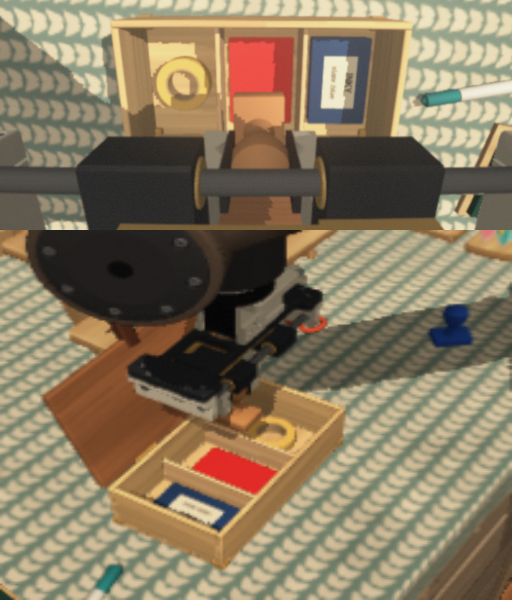

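The stamp hangs squarely above the red mat. In the wrist view the foot edge at (260,95) is parallel to the mat edges, and the lid is still back. Lowering.

apply_moves(commands=[[[1,0,0,-0.1,0],[1,0,0,-0.12,0],[1,0,0,-0.12,0],[1,0,0,-0.1,0],[1,0,0,-0.05,0],[1,0,0,-0.02,0],[1,0,0,-0.01,0],[1,0,0,-0.01,0],[1,0,0,0,0],[1,0,0,0,0]]])

```text
t: 14.3
eef_pos: [0.5371, 0.0553, 0.0689]
ee_rot: [3.141, 0.001, -3.073]
force: [0.3, 1.2, -0.7]
width: 0.0276
gripper_force: 10.0
```

apply_moves(commands=[[[1,0,0,-0.005,0],[1,0,0,-0.005,0],[1,0,0,0,0],[1,0,0,0,0]]])

```text
t: 14.7
eef_pos: [0.5369, 0.0552, 0.0664]
ee_rot: [3.142, 0.0, -3.073]
force: [0.6, 0.5, 0.0]
width: 0.0278
gripper_force: 10.0
```

apply_moves(commands=[[[1,0,0,-0.005,0],[1,0,0,0,0],[1,0,0,0,0]]])

```text
t: 15.0
eef_pos: [0.5372, 0.0549, 0.0661]
ee_rot: [-3.141, 0.001, -3.073]
force: [-1.9, -2.0, 7.3]
width: 0.0279
gripper_force: 10.0
```

Contact with the mat (7 N). Releasing gently.

apply_moves(commands=[[[0.3,0,0,0,0],[0.2,0,0,0,0],[0,0,0,0,0],[-0.1,0,0,0,0],[-0.1,0,0,0,0],[-0.1,0,0,0,0],[-0.1,0,0,0.05,0],[-0.1,0,0,0.15,0],[-0.1,0,0,0.2,0],[-0.1,0,0,0.2,0]]])

```text
t: 16.0
eef_pos: [0.5364, 0.0548, 0.1868]
ee_rot: [-3.141, -0.001, -3.073]
force: [0.4, 1.5, 0.3]
width: 0.048
gripper_force: 0.0
```

apply_moves(commands=[[[-0.1,-0.1,-0.1,0.2,0],[-0.1,-0.1,-0.2,0.1,0],[-0.1,-0.1,-0.25,0,0],[-0.1,-0.1,-0.25,0,0],[-0.1,0,-0.25,0,0],[-0.1,0,-0.25,0,0],[-0.1,0,-0.2,0,0],[-0.1,0,0,0,0],[-0.1,0,0,0,0]]])

```text
t: 16.9
eef_pos: [0.459, -0.2387, 0.2453]
ee_rot: [3.141, -0.001, -3.076]
force: [0.5, 0.3, -0.3]
width: 0.0482
gripper_force: 0.0
```

```bash
python3 - <<'E'
from h import *
T=grab("top");S=grab("scene")
a=cv2.resize(T["image"][140:250,170:300],(520,440)[:2],interpolation=cv2.INTER_CUBIC)[:,:400]
b=cv2.resize(S["image"][150:270,190:310],(440,440),interpolation=cv2.INTER_CUBIC)[:,:400]
cv2.imwrite("pics/end.png",np.hstack([a,b]));s=arm.get_state();print(s["eef_pos"],s["force"])
E
```

```text
[ 0.45951389 -0.23728714  0.2455239 ] [-0.1348448   0.04763592 -0.22273029]
```

View pics/end.png

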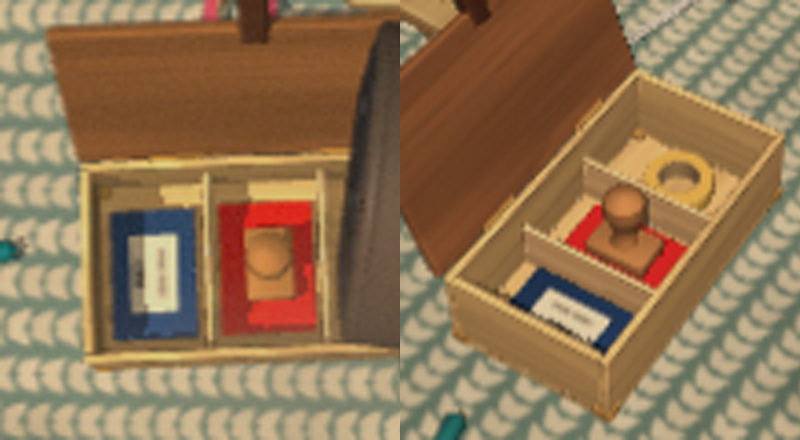

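The picture shows the stamp standing upright in the middle of the red mat, left panel (270,263). Its long side runs front to back, the lid is open, and the ink pad and tape are in place.

```bash
python3 -c "
from station import arm
print(arm.job_done())"
```

```text
the job is handed in; nothing more can be done
None
```

The lid is open and back on its stop, the stamp stands upright and square near the middle of the red mat in the middle bay, and the job was handed in at about 17 s; the hand-in returned no verdict.

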